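# Twist the stuck grip off a ski pole

### The job

The ski pole's black grip is stuck on the pole, which is only lightly nipped in the vise and leans towards you. Work the grip loose by twisting it back and forth while pulling it along the pole - a straight pull drags the pole up out of the jaws, which must not happen - and take it right off; then set it down gently, upright on its open end, in the empty bay of the white tray, and let go. Leave the brushes, scraper and wax where they are.

Things in the scene. Friction and masses are not known exactly. Their poses are not given: they have to be found in the camera images.
- grip: Black rubber ski-pole grip, 115 mm long, about 160 g; flat-sided section 32 mm (its y) by 38 mm (its x), with low ridges on -x; its head (top 23 mm) spans x -27 to +21 mm, y 32 mm. Origin: centre of its open end (mouth); z runs along its axis to the closed head, at the start the pole's axis, about 30 degrees from vertical. Grip it across its flat y sides, fingers pointing along -z.
- grip_mid (a point): Good place to hold the grip: on its axis, 78 mm from its mouth, 37 mm below its top; axes as grip. Stuck for the first 22 mm of travel (35 to 55 N straight pull); it turns both ways without stops at about 0.4 N m, and while it turns the pull needed drops: a third to a half is left at 4 mm of pull per 1.3 rad of turn. After 22 mm it slides freely, after 48 mm it is off.
- pole_end (a point): Centre of the top end of the pole, inside the grip at the start (48 mm from the grip's mouth); z runs up along the pole. The pole is an aluminium tube 18 mm thick; about 37 mm of it shows bare between the jaws and the grip's mouth.
- pole (a joint): How far the pole has been drawn up through the vise jaws, in m: 0 at the start. It stays put up to a pull of about 25 N along its axis, slides above that and does not return by itself. It cannot turn.
- vise: Grey ski vise fixed to the bench, 150 x 100 mm base, jaws up to about 100 mm high, clamp screw knob on its +y side 67 mm out. Origin: centre of its underside, z up; the pole passes through the point 60 mm above the origin and leans towards the vise's -x.
- tray: White fixed tray 210 mm (x) by 130 mm (y), walls 5 mm thick and 22 mm high, split by one wall across into two bays each about 98 by 120 mm inside. The far bay (+x) holds two wax blocks, the near one (-x) is empty. Origin: centre of its underside.
- bay (a point): Centre of the empty bay's floor, on the floor's upper face (5 mm above the bench); axes as tray.
- wax0: Green wax block 75 x 35 x 22 mm lying in the tray's far bay. Origin: centre of its underside.
- wax1: The other wax block, same size, beside the first.
- scraper: Blue plastic scraper, a flat plate 140 x 60 x 5 mm lying on the bench. Origin: centre of its underside.
- nylon_brush: Nylon brush with wooden back, 140 x 50 x 40 mm, lying bristles down on the bench to the left. Origin: centre of its underside.
- steel_brush: Stainless steel brush with wooden back, 140 x 50 x 40 mm, lying bristles down on the bench to the right. Origin: centre of its underside.

How it is judged:
By the outcome, as a careful person would: the job done as asked, in the order asked, and still so for the second after the job is handed in, with the robot touching nothing.
It also fails if it takes over 69 s, if anything falls off the work surface, if the arm or the gripper's body presses on something with over 40 N, if the wrist force passes 120 N, or if a joint passes its speed limit or range.

### The arm

A 7-joint arm with a two-finger parallel gripper is mounted at the origin on the work surface. World frame = base frame: x ahead of the robot, y to its left, z up, the work surface at z = 0. Lengths are in m, angles in rad, forces in N, time in s.
With the tool pointing down it reaches from about 0.425 to 0.925 m from the base axis. Payload 6.8 kg.
Tool frame: the origin (TCP) lies at the very end of the fingers, on their centre line; the grasp point (between the pads) lies 19 mm behind it (r.grip_point_offset is the distance from the TCP to the grasp point, in m); z points along the fingers, y is the line along which they close (so a half turn about z gives the same grasp; the last joint's range is limited). The gripper opens to 85 mm and grips with 20 to 120 N. Pads are 22 mm wide; open, the fingers measure 114 mm over their backs; the gripper's body (76 mm by 85 mm) begins 54 mm behind the grasp point. The pads swing forward as they close: fully open they stand 13 mm farther back than shut.
Start: joints at [-1.222, 0.477, 0.022, 1.555, -0.011, 1.109, -0.083], TCP at [0.298, 0.606, 0.231] pointing down, gripper open.
Joint ranges: [-2.96, 2.96], [-0.34, 2.1], [-1.41, 1.46], [0.24, 2.44], [-1.37, 4.51], [0.17, 1.92], [-2.96, 2.96]. Speed limits (rad/s): [2.39, 2.39, 3.14, 3.14, 3.14, 3.14, 3.14].

### API

Orientations are given as a rotation vector (axis times angle).
In Python, from bench import status, eyes, r gives the robot as it stands.
- The arm moves only by the shell command python3 -m crank 'ROWS' [OPENING] [FORCE]. ROWS is JSON, a list of rows, each a list of 6 numbers: the shift along the tool's x, y, z normalised to -1 to 1, where 1 is 0.02 m, then the turn, a rotation vector about the tool's x, y, z normalised to -1 to 1, where 1 is 45 degrees. A call has 1 to 12 rows; each row shifts and turns the commanded pose from where the row before left it, along the tool's axes as they then stand; what a row does not reach is not made up. A row lasts 1/10 s, in which the tool goes at most 50 mm and 8.59 degrees, less where a joint would pass 70% of its speed; a pose out of reach is approached as far as the arm can. A call with a number of a shift or a turn outside -1 to 1 is refused whole. A call with a gripper value outside its range is refused whole. OPENING is the opening, from 0 (shut) to 1 (fully open), set as the call begins (- or left out, the last holds). The fingers move at their own pace and stop on an object; FORCE is the grip in N (left out, the last holds). Time passes only in rows, so rows that do not move let the fingers close. It gives the time, the measured TCP pose, the force, the opening and the grip force at its end, in the units of the state.
- status.get_obs(): the state, without advancing time (a new reading comes with each control period).
- eyes.grab_frame(name): name is "scene" or "top" or "wrist"; returns a dict with "image" (384x512x3 uint8, red, green, blue), "depth" (384x512 float32, m along the optical axis (not along the pixel's ray), 0 where there is no reading), "fovy" (degrees; the focal length in pixels is half the picture's height over the tangent of half this angle, whatever the lens; pixels are square), "cx", "cy" (the principal point, pixels), "world_to_cam" (4x4, takes a point from world to camera coordinates). Camera axes: x right, y up, looking along -z (the intrinsics and any distortion apply to the point x, -y, -z); pixel columns grow to the right and rows downward; lengths in m; the calibration is good to about 2 mm. The wrist camera is an equidistant fisheye: a pixel r from the principal point sees the ray r / f radians off the axis. A picture is of the moment at which its call begins.
- r.hand_in(): hands the job in; it is judged then, once.
The state is a dict: "clock": time; "joints": joint angles; "qvel": joint speeds; "tau": joint torques, N m; "tcp_pos": TCP position; "orientation": TCP orientation; "contact_force": force on the tool from outside, world axes, zero at the start; "moment": the same for the moment, N m; "grip_width": finger opening in m; "gripper_force": force on a finger pad.
Only numpy, scipy, OpenCV 4.12 (cv2) and the standard library are available. Lean on these libraries where they do the work, as an engineer would, in place of code of your own. Each camera call takes 0.05 s, during which the arm holds its last target. There are 200 camera calls.

## Working session

There is one attempt and no reset: what is moved stays moved. The work goes in short steps, Python scripts to look and compute and a shell command to move; the robot and the scene stay as the last step left them, time stands still between calls to the robot, and variables do not carry over. Pictures are saved under pics/ and viewed, at most 10 in all, crops included, and the job is handed in when it is done.

```bash
ls; mkdir -p pics; cat > h.py <<'E'
import numpy as np, cv2
from bench import status, eyes, r
from scipy.spatial.transform import Rotation as R
def cloud(f):
    d=f["depth"];h,w=d.shape
    F=h/2/np.tan(np.radians(f["fovy"])/2)
    v,u=np.mgrid[:h,:w]
    p=np.stack([(u-f["cx"])/F*d,-(v-f["cy"])/F*d,-d],-1)
    T=np.linalg.inv(f["world_to_cam"])
    P=p@T[:3,:3].T+T[:3,3]; P[d==0]=np.nan
    return P
E
python3 - <<'E'
from h import *
for n in("scene","top"):
    f=eyes.grab_frame(n);np.savez("f_"+n,**f)
    cv2.imwrite(f"pics/{n}0.png",cv2.cvtColor(f["image"],cv2.COLOR_RGB2BGR))
    print(n,f["fovy"],f["cx"],f["cy"],np.linalg.inv(f["world_to_cam"]).round(3).tolist(),(f["depth"]>0).mean())
print(status.get_obs())
E
```

```text
pics
scene 51.98230624097054 258.5870077758843 192.1144715511766 [[-0.611, -0.669, 0.422, 1.099], [0.791, -0.517, 0.326, 0.406], [0.0, 0.533, 0.846, 1.217], [0.0, 0.0, 0.0, 1.0]] 0.9963328043619791
top 52.15357218679385 253.8324558309257 198.8019284319766 [[0.023, 0.993, -0.118, 0.445], [-1.0, 0.023, -0.003, -0.009], [0.0, 0.118, 0.993, 1.358], [0.0, 0.0, 0.0, 1.0]] 0.9958038330078125
{'clock': 0.1, 'joints': array([-1.22208309,  0.47773407,  0.02235038,  1.55633901, -0.01148027,
        1.10925207, -0.08311975]), 'qvel': array([-1.25923924e-03, -1.81685393e-03,  4.76190688e-04, -2.71017970e-03,
        9.40012286e-04, -4.24093457e-05,  2.51871794e-04]), 'tau': array([ 4.15311952e-03, -5.97756529e+01,  1.61367539e+00, -2.81956565e+01,
        1.28566381e-02,  5.04704949e-03,  1.81980204e-05]), 'tcp_pos': array([0.29752773, 0.60531855, 0.23041764]), 'orientation': array([-7.11282274e-01, -3.05977855e+00,  2.49410797e-03]), 'contact_force': array([-0.55741894, -0.59782721,  0.1719723 ]), 'moment': array([-0.03651896,  0.05020212,  0.03404906]), 'gripper_force': 0.0, 'grip_width': 0.08519974850557245}
```

View pics/scene0.png

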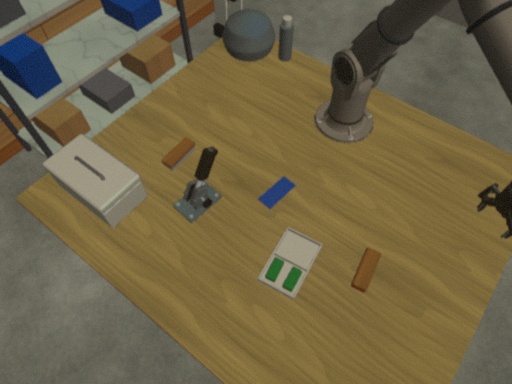

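View pics/top0.png

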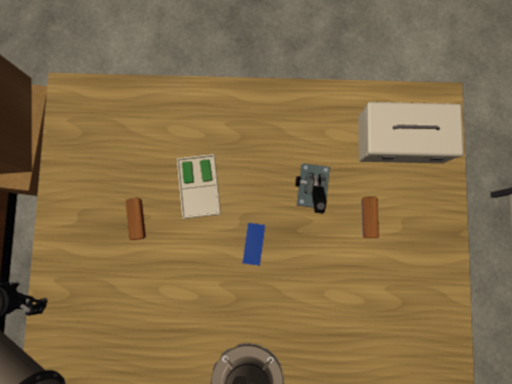

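The scene view shows the grip at about (206,163), the vise at (198,200) and the tray at (291,262). The top view shows the grip at (320,200), the vise at (314,187) and the empty bay at (201,203). Next I measure from depth.

```bash
python3 - <<'E'
from h import *
G=[]
for n,(u0,u1,v0,v1) in dict(scene=(192,222,142,190),top=(308,332,170,218)).items():
    f=dict(np.load(f"f_{n}.npz"));P=cloud(f);im=f["image"].astype(int)
    sub=P[v0:v1,u0:u1].reshape(-1,3);c=im[v0:v1,u0:u1].reshape(-1,3)
    m=(c.max(1)<50)&(sub[:,2]>0.1)
    g=sub[m];G.append(g);print(n,len(g),g.min(0).round(3),g.max(0).round(3))
    mu=g.mean(0);_,s,V=np.linalg.svd(g-mu);print(mu.round(4),V[0].round(3),s.round(3), np.degrees(np.arccos(abs(V[0,2]))))
    # slices by height
    for z in np.arange(0.1,0.28,0.015):
        q=g[(g[:,2]>z)&(g[:,2]<z+.015)]
        if len(q):print(round(z,3),len(q),q.min(0).round(3),q.max(0).round(3),q.mean(0).round(3))
f=dict(np.load("f_top.npz"));P=cloud(f);im=f["image"].astype(int)
h=cv2.cvtColor(f["image"],cv2.COLOR_RGB2HSV)
def box(m,u0,u1,v0,v1):
    k=np.zeros(m.shape,bool);k[v0:v1,u0:u1]=1;q=P[m&k];r_=cv2.minAreaRect(q[:,:2].astype(np.float32)*1000);print(r_,q[:,2].mean())
box((h[...,1]<45)&(h[...,2]>120),165,230,145,225)
vis=(h[...,1]<110)&(h[...,2]<170)&(P[...,2]<.03)&(P[...,2]>.004)
box(vis,285,345,155,215)
print('tray',P[203,200],P[187,198]);
box((h[...,0]>100)&(h[...,0]<130)&(h[...,1]>150),235,275,215,275)
for b in ((120,150,190,245),(355,385,190,245)): box(P[...,2]>.025,*b)
f=dict(np.load("f_scene.npz"));im=f["image"]
a=cv2.resize(im[130:230,160:235],None,fx=5,fy=5,interpolation=2)
b=cv2.resize(dict(np.load("f_top.npz"))["image"][150:225,280:350],None,fx=5,fy=5,interpolation=2)
o=np.zeros((500,740,3),np.uint8);o[:500,:375]=a;o[:375,380:730]=b
cv2.imwrite("pics/crop0.png",o[...,::-1])
E
```

```text
scene 364 [ 0.554 -0.222  0.123] [ 0.64  -0.185  0.227]
[ 0.6031 -0.1977  0.1802] [ 0.529 -0.056 -0.847] [0.626 0.225 0.12 ] 32.1208332277415
0.115 5 [ 0.609 -0.194  0.123] [ 0.627 -0.19   0.126] [ 0.618 -0.192  0.124]
0.13 48 [ 0.601 -0.222  0.13 ] [ 0.64  -0.189  0.144] [ 0.626 -0.199  0.138]
0.145 53 [ 0.594 -0.22   0.145] [ 0.634 -0.189  0.16 ] [ 0.621 -0.2    0.153]
0.16 49 [ 0.584 -0.218  0.16 ] [ 0.623 -0.187  0.174] [ 0.611 -0.198  0.168]
0.175 62 [ 0.574 -0.218  0.176] [ 0.619 -0.187  0.19 ] [ 0.602 -0.198  0.182]
0.19 54 [ 0.562 -0.216  0.191] [ 0.608 -0.185  0.205] [ 0.592 -0.195  0.198]
0.205 63 [ 0.554 -0.216  0.205] [ 0.6   -0.185  0.22 ] [ 0.583 -0.195  0.212]
0.22 30 [ 0.574 -0.212  0.22 ] [ 0.591 -0.188  0.227] [ 0.585 -0.202  0.223]
top 274 [ 0.547 -0.222  0.101] [ 0.661 -0.184  0.23 ]
[ 0.5932 -0.1994  0.191 ] [-0.626  0.053  0.778] [0.627 0.197 0.157] 38.91848536802306
0.1 3 [ 0.653 -0.222  0.101] [ 0.661 -0.219  0.104] [ 0.657 -0.22   0.102]
0.115 2 [ 0.623 -0.218  0.129] [ 0.637 -0.189  0.129] [ 0.63  -0.203  0.129]
0.13 26 [ 0.603 -0.222  0.13 ] [ 0.636 -0.188 
[... 433 characters left out ...]
6 -0.214  0.22 ] [ 0.589 -0.185  0.23 ] [ 0.579 -0.201  0.224]
((695.3062744140625, 134.01583862304688), (4.417863845825195, 0.0), -171.92718505859375) 0.022216536033896173
((656.718017578125, -210.12677001953125), (102.45217895507812, 150.7055206298828), 84.21894073486328) 0.013478812456373605
tray [5.87079850e-01 1.81181686e-01 1.03731788e-05] [0.64256022 0.18979683 0.0040639 ]
((390.7533874511719, -28.44292449951172), (0.0, 16.947765350341797), 0.0) nan
((527.2020263671875, 395.8343505859375), (140.37928771972656, 50.69352722167969), 9.79936695098877) 0.04069782219617625
((550.0302734375, -398.95721435546875), (136.5096893310547, 51.62673568725586), 1.8235011100769043) 0.03993399873398762
```

View pics/crop0.png

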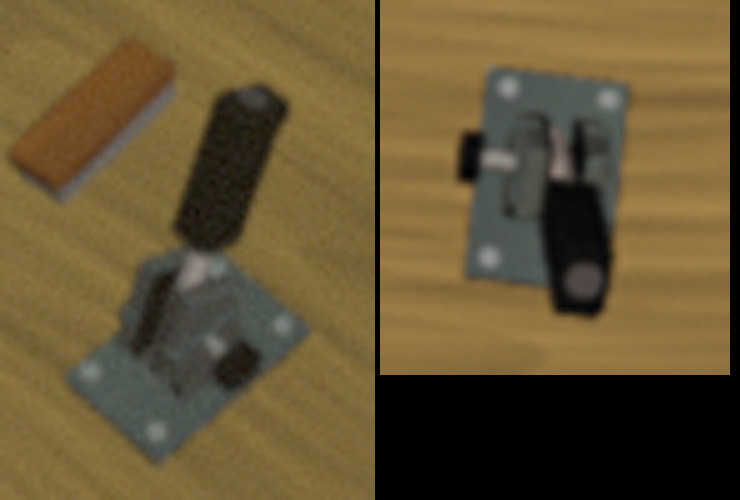

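The crop shows the vise plate yawed a few degrees with the grip leaning to the robot, as the depth data says (axis ~30°). I'll compute the move to a standoff on the axis and the tray pose.

```bash
cat >> h.py <<'E'
YAW=np.radians(-5.8); V0=np.array([.661,-.210,.06]); LEAN=np.radians(30)
def axis(): return np.array([-np.sin(LEAN)*np.cos(YAW),-np.sin(LEAN)*np.sin(YAW),np.cos(LEAN)])
def rot(): 
    z=-axis(); y=np.array([-np.sin(YAW),np.cos(YAW),0]); return R.from_matrix(np.stack([np.cross(y,z),y,z],1))
def togo(p,Rt,o=None):
    o=o or status.get_obs(); Rc=R.from_rotvec(o["orientation"])
    print("t",o["clock"],"tcp",o["tcp_pos"].round(4),"F",o["contact_force"].round(1),"w",round(o["grip_width"],4))
    print("shift units (current axes):",(Rc.inv().apply(p-o["tcp_pos"])/.02).round(2),"turn units:",((Rc.inv()*Rt).as_rotvec()/np.radians(45)).round(3), "shift in target axes:",(Rt.inv().apply(p-o["tcp_pos"])/.02).round(2))
def ray(f,u,v,z):
    h=f["image"].shape[0];F=h/2/np.tan(np.radians(float(f["fovy"]))/2);T=np.linalg.inv(f["world_to_cam"])
    d=T[:3,:3]@np.array([(u-f["cx"])/F,-(v-f["cy"])/F,-1]);o=T[:3,3];return o+d*(z-o[2])/d[2]
E
python3 - <<'E'
from h import *
f=dict(np.load("f_top.npz"));h=cv2.cvtColor(f["image"],cv2.COLOR_RGB2HSV)
m=(h[...,1]<70)&(h[...,2]>110);k=np.zeros(m.shape,bool);k[145:228,165:230]=1
m=cv2.morphologyEx((m&k).astype(np.uint8),cv2.MORPH_CLOSE,np.ones((9,9)))
c=max(cv2.findContours(m,0,2)[0],key=cv2.contourArea)[:,0]
q=np.array([ray(f,u,v,.02)[:2] for u,v in c],np.float32)*1000
print(cv2.minAreaRect(q))
togo(V0+.30*axis(),rot())
E
```

```text
((645.3920288085938, 188.2054901123047), (209.680419921875, 129.7745361328125), 7.906942844390869)
t 0.1 tcp [0.2975 0.6053 0.2304] F [-0.6 -0.6  0.2] w 0.0852
shift units (current axes): [-27.26 -31.19  -4.42] turn units: [-0.121 -0.66  -0.442] shift in target axes: [-14.97 -38.72   3.48]
```

```bash
python3 -m crank '[[-0.85,-0.97,-0.3,0,0,0],[-0.85,-0.97,-0.3,0,0,0],[-0.85,-0.97,-0.3,0,0,0],[-0.85,-0.97,-0.3,0,0,0],[-0.85,-0.97,-0.3,0,0,0],[-0.85,-0.97,-0.3,0,0,0],[-0.85,-0.97,-0.3,0,0,0],[-0.85,-0.97,-0.3,0,0,0],[-0.85,-0.97,-0.3,0,0,0],[-0.85,-0.97,-0.3,0,0,0],[-0.85,-0.97,-0.3,0,0,0],[-0.85,-0.97,-0.3,0,0,0]]' 1 60
python3 -m crank '[[-0.85,-0.97,-0.1,0,0,0],[-0.85,-0.97,-0.1,0,0,0],[-0.85,-0.97,-0.1,0,0,0],[-0.85,-0.97,-0.1,0,0,0],[-0.85,-0.97,-0.1,0,0,0],[-0.85,-0.97,0,0,0,0],[-0.85,-0.97,0,0,0,0],[-0.85,-0.97,0,0,0,0],[-0.85,-0.97,0,0,0,0],[-0.85,-0.97,0,0,0,0],[-0.85,-0.97,0,0,0,0],[-0.85,-0.97,0,0,0,0]]'
python3 -m crank '[[-0.85,-0.97,0,0,0,0],[-0.85,-0.97,0,0,0,0],[-0.85,-0.97,0,0,0,0],[-0.85,-0.97,0,0,0,0],[-0.85,-0.97,0,0,0,0],[0,0,0,-0.024,-0.132,-0.088],[0,0,0,-0.024,-0.132,-0.088],[0,0,0,-0.024,-0.132,-0.088],[0,0,0,-0.024,-0.132,-0.088],[0,0,0,-0.024,-0.132,-0.088],[0,0,0,0,0,0],[0,0,0,0,0,0]]'
python3 - <<'E'
from h import *
togo(V0+.30*axis(),rot())
f=eyes.grab_frame("wrist");np.savez("f_w",**f);cv2.imwrite("pics/w1.png",f["image"][...,::-1])
print(f["fovy"],f["cx"],f["cy"],np.linalg.inv(f["world_to_cam"]).round(3).tolist(),status.get_obs()["joints"].round(2))
E
```

```text
clock: 1.3
tcp_pos: [0.3781, 0.3056, 0.3032]
orientation: [-0.711, -3.06, 0.001]
contact_force: [-0.1, 0.7, 0.3]
grip_width: 0.0854
gripper_force: 0.0
clock: 2.5
tcp_pos: [0.4583, 0.0069, 0.3131]
orientation: [-0.711, -3.06, 0.0]
contact_force: [-0.2, -0.2, 0.1]
grip_width: 0.0857
gripper_force: 0.0
clock: 3.7
tcp_pos: [0.4918, -0.1166, 0.3135]
orientation: [0.138, 2.616, -0.033]
contact_force: [0.1, -0.5, -0.4]
grip_width: 0.0858
gripper_force: 0.0
t 3.7 tcp [ 0.4918 -0.1166  0.3135] F [ 0.1 -0.5 -0.4] w 0.0858
shift units (current axes): [-1.38 -3.79  0.42] turn units: [ 0.001 -0.002 -0.005] shift in target axes: [-1.36 -3.79  0.42]
65.70646984690485 254.6601465495756 195.95771189194238 [[0.105, -0.674, -0.731, 0.355], [0.994, 0.073, 0.075, -0.101], [0.003, -0.735, 0.678, 0.4], [0.0, 0.0, 0.0, 1.0]] [-0.46 -0.21  0.5   2.24  0.22  0.58  1.37]
```

View pics/w1.png

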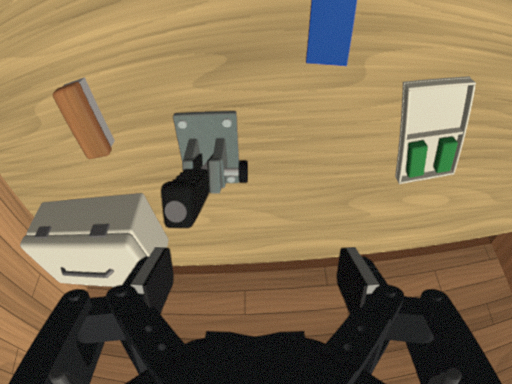

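The wrist view (mirrored up/down relative to the room) shows the grip head at (176,211), the vise at (208,140), and the tray at (435,130) with its empty bay nearest the robot at (437,105). I'll refine the grip axis and tray from it.

```bash
cat >> h.py <<'E'
def fcloud(f):
    d=f["depth"];h,w=d.shape;F=h/2/np.tan(np.radians(float(f["fovy"]))/2)
    v,u=np.mgrid[:h,:w];a=u-f["cx"];b=v-f["cy"];rr=np.hypot(a,b)+1e-9;k=np.tan(rr/F)/rr
    p=np.stack([a*k*d,-b*k*d,-d],-1);T=np.linalg.inv(f["world_to_cam"]);P=p@T[:3,:3].T+T[:3,3];P[d==0]=np.nan;return P
E
python3 - <<'E'
from h import *
f=dict(np.load("f_w.npz"));P=fcloud(f);h=cv2.cvtColor(f["image"],cv2.COLOR_RGB2HSV);c=f["image"].max(2)
def box(name,m,u0,u1,v0,v1):
    k=np.zeros(m.shape,bool);k[v0:v1,u0:u1]=1;q=P[m&k&np.isfinite(P[...,0])];print(name,len(q),cv2.minAreaRect(q[:,:2].astype(np.float32)*1000),np.median(q[:,2]));return q
box("tray",((h[...,1]<60)&(P[...,2]<.03)),395,480,70,190)
box("tray rim",((h[...,1]<60)&(P[...,2]<.03)&(P[...,2]>.017)),395,480,70,190)
box("plate",(P[...,2]>.005)&(P[...,2]<.02),170,240,105,190)
k=np.zeros(c.shape,bool);k[160:232,155:212]=1
q=P[k&(c<110)&(P[...,2]>.12)];q=q[np.isfinite(q[:,0])]
L=rot().as_matrix();loc=(q-V0)@np.stack([-L[:,0],L[:,1],-L[:,2]],1)  # grip-like x,y, s along axis
for s in np.arange(.07,.22,.01):
    g=loc[(loc[:,2]>s)&(loc[:,2]<s+.01)]
    if len(g)>5:print(round(s,3),len(g),"x",np.percentile(g[:,0],[2,98]).round(4),"y",np.percentile(g[:,1],[3,97]).round(4))
E
```

```text
tray 5250 ((655.5419921875, 196.88780212402344), (236.2247314453125, 148.61500549316406), 7.942790508270264) 0.006753480752916402
tray rim 1300 ((644.4824829101562, 186.70806884765625), (211.49855041503906, 130.96458435058594), 7.963489532470703) 0.021387641660482376
plate 2605 ((654.4877319335938, -211.12930297851562), (100.93306732177734, 150.3059844970703), 83.21244812011719) 0.01270385282513009
0.07 13 x [-0.0064  0.0082] y [0.0151 0.0154]
0.08 54 x [-0.0264  0.0095] y [-0.0134  0.0154]
0.09 84 x [-0.0265  0.0081] y [-0.0111  0.0154]
0.1 103 x [-0.0266  0.0079] y [-0.012   0.0153]
0.11 54 x [-0.0247  0.0101] y [-0.0042  0.0153]
0.12 140 x [-0.0269  0.0073] y [-0.0123  0.0153]
0.13 61 x [-0.0232  0.0097] y [0.0123 0.0152]
0.14 123 x [-0.0268  0.009 ] y [-0.0115  0.0151]
0.15 71 x [-0.0232  0.0103] y [0.0117 0.0152]
0.16 79 x [-0.0311  0.0108] y [0.0091 0.015 ]
0.17 214 x [-0.0316  0.0088] y [-0.0109  0.0148]
0.18 968 x [-0.0301  0.0123] y [-0.0142  0.0132]
```

```bash
sed -i 's/^YAW=.*/YAW=np.radians(-6.3); V0=np.array([.656,-.2112,.06]); LEAN=np.radians(30)/' h.py; python3 -c "
from h import *
togo(V0+.27*axis(),rot())"
```

```text
t 3.75 tcp [ 0.4927 -0.1166  0.314 ] F [ 0.6 -0.7 -0.3] w 0.0852
shift units (current axes): [-1.11 -3.82  1.8 ] turn units: [ 0.006 -0.     0.005] shift in target axes: [-1.13 -3.81  1.82]
```

```bash
python3 -m crank '[[-0.28,-0.95,0,0.001,0,0.001],[-0.28,-0.95,0,0.001,0,0.001],[-0.28,-0.95,0.4,0.002,0,0.001],[-0.28,-0.95,0.6,0.002,0,0.002],[0,0,0.8,0,0,0],[0,0,0,0,0,0],[0,0,0,0,0,0]]'; python3 -c "
from h import *
togo(V0+.134*axis(),rot())"
```

```text
clock: 4.45
tcp_pos: [0.522, -0.1958, 0.2935]
orientation: [0.141, 2.616, -0.04]
contact_force: [0.4, 0.0, 0.2]
grip_width: 0.0856
gripper_force: 0.0
t 4.45 tcp [ 0.522  -0.1958  0.2935] F [0.4 0.  0.2] w 0.0856
shift units (current axes): [-0.01 -0.03  6.78] turn units: [-0.001 -0.001  0.003] shift in target axes: [-0.   -0.03  6.78]
```

```bash
python3 -m crank '[[0,0,0.8,0,0,0],[0,0,0.8,0,0,0],[0,0,0.8,0,0,0],[0,0,0.8,0,0,0],[0,0,0.8,0,0,0],[0,0,0.7,0,0,0],[0,0,0.7,0,0,0],[0,0,0.6,0,0,0],[0,0,0.5,0,0,0],[0,0,0.3,0,0,0],[0,0,0,0,0,0],[0,0,0,0,0,0]]'; python3 - <<'E'
from h import *
togo(V0+.134*axis(),rot())
o=[]
for n,(u0,u1,v0,v1) in dict(scene=(160,240,120,220),top=(275,355,150,250)).items():
    f=eyes.grab_frame(n);o.append(cv2.resize(f["image"][v0:v1,u0:u1],None,fx=5,fy=5,interpolation=2))
cv2.imwrite("pics/g1.png",np.hstack(o)[...,::-1])
E
```

```text
clock: 5.65
tcp_pos: [0.5892, -0.2034, 0.176]
orientation: [0.142, 2.614, -0.038]
contact_force: [0.3, -0.5, -0.1]
grip_width: 0.0852
gripper_force: 0.0
t 5.65 tcp [ 0.5892 -0.2034  0.176 ] F [ 0.3 -0.5 -0.1] w 0.0852
shift units (current axes): [-0.01 -0.02  0.01] turn units: [0.001 0.001 0.002] shift in target axes: [-0.01 -0.02  0.01]
```

View pics/g1.png

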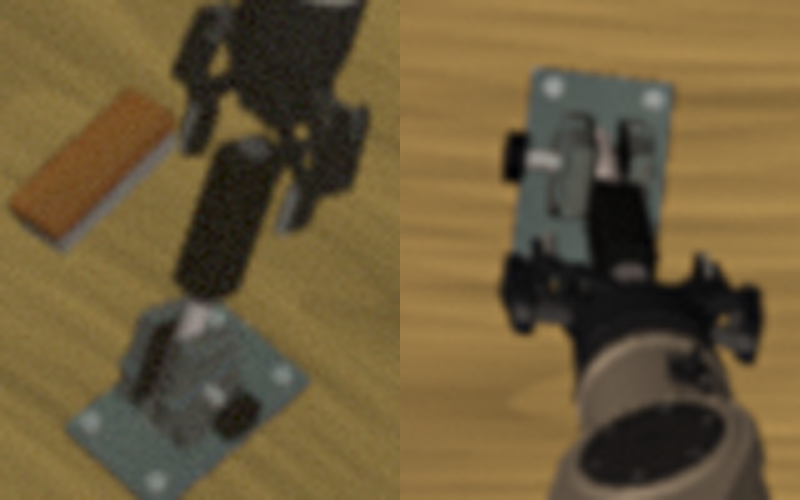

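Left panel: the fingers straddle the grip, with the tips at (200,140) and (290,220) on either side. Right panel: they sit symmetric about the grip at (625,230). Closing.

```bash
python3 -m crank '[[0,0,0,0,0,0],[0,0,0,0,0,0],[0,0,0,0,0,0],[0,0,0,0,0,0],[0,0,0,0,0,0],[0,0,0,0,0,0],[0,0,0,0,0,0],[0,0,0,0,0,0]]' 0 90; python3 -c "
from h import *
o=status.get_obs();togo(V0+.134*axis(),rot());print(o['moment'],rot().inv().apply(o['contact_force']))"
```

```text
clock: 6.55
tcp_pos: [0.5889, -0.2043, 0.1758]
orientation: [0.143, 2.613, -0.04]
contact_force: [-3.7, -2.1, 5.4]
grip_width: 0.0312
gripper_force: 90.1
t 6.55 tcp [ 0.5889 -0.2043  0.1758] F [-3.7 -2.1  5.4] w 0.0312
shift units (current axes): [-0.02  0.03  0.  ] turn units: [-0.001  0.001  0.001] shift in target axes: [-0.02  0.03  0.  ]
[-0.5236347   0.71584492 -0.30781623] [ 0.31612108 -2.4600894  -6.44904331]
```

```bash
cat > s.py <<'E'
from h import *
o=status.get_obs();Rc=R.from_rotvec(o["orientation"]);d=o["tcp_pos"]-np.array([.5889,-.2043,.1758])
print("F tool",Rc.inv().apply(o["contact_force"]).round(1),"M tool",Rc.inv().apply(o["moment"]).round(2),"out mm",(d@axis()*1e3).round(1),"lat mm",(rot().inv().apply(d)*1e3).round(1),"turn deg",np.degrees((rot().inv()*Rc).as_rotvec()).round(1),"j",o["joints"].round(2))
E
python3 -m crank '[[0,0,0,0,0,0.15],[0,0,-0.015,0,0,0.17],[0,0,-0.015,0,0,0.17],[0,0,-0.015,0,0,0.17],[0,0,-0.015,0,0,0.17]]'; python3 s.py
```

```text
clock: 7.05
tcp_pos: [0.5889, -0.2035, 0.1763]
orientation: [0.981, 2.44, 0.188]
contact_force: [7.2, -4.4, -9.8]
grip_width: 0.0313
gripper_force: 90.0
F tool [-3.5 -1.8 12.3] M tool [ 0.75 -0.36 -0.37] out mm 0.4 lat mm [-0.2  0.8 -0.4] turn deg [ 0.  -0.  37.5] j [-0.39  0.35  0.8   2.18 -1.11  0.39  2.11]
```

```bash
python3 -m crank '[[0,0,0,0,0,-0.15],[0,0,-0.018,0,0,-0.17],[0,0,-0.018,0,0,-0.17],[0,0,-0.018,0,0,-0.17],[0,0,-0.018,0,0,-0.17],[0,0,-0.018,0,0,-0.17],[0,0,-0.018,0,0,-0.17],[0,0,-0.018,0,0,-0.17],[0,0,-0.018,0,0,-0.17]]'; python3 s.py
```

```text
clock: 7.95
tcp_pos: [0.5871, -0.2039, 0.178]
orientation: [-0.563, 2.576, -0.228]
contact_force: [11.5, -8.1, -23.5]
grip_width: 0.0311
gripper_force: 91.2
F tool [ 4.4 -5.2 26.5] M tool [1.1  1.64 0.29] out mm 2.8 lat mm [ 0.5  0.2 -2.8] turn deg [  0.1   0.  -31. ] j [-0.03  0.27  0.36  2.16 -0.73  0.28  2.95]
```

```bash
python3 -m crank '[[0,0,0,0,0,0.15],[0,0,0,0,0,0.17],[0,0,-0.01,0,0,0.17],[0,0,-0.01,0,0,0.17],[0,0,-0.01,0,0,0.17],[0,0,-0.01,0,0,0.17]]'; python3 s.py;  python3 -m crank '[[0,0,-0.01,0,0,0.17],[0,0,-0.01,0,0,0.17]]'; python3 s.py
```

```text
clock: 8.55
tcp_pos: [0.5869, -0.2035, 0.1792]
orientation: [0.474, 2.575, 0.049]
contact_force: [6.6, -5.2, -9.9]
grip_width: 0.0311
gripper_force: 93.6
F tool [-2.3 -4.  12.1] M tool [ 1.23 -0.21 -0.37] out mm 4.0 lat mm [ 0.1  0.6 -4. ] turn deg [ 0.1 -0.  14.5] j [-0.2   0.29  0.57  2.17 -0.9   0.32  2.32]
clock: 8.75
tcp_pos: [0.5869, -0.2034, 0.1797]
orientation: [0.814, 2.495, 0.142]
contact_force: [7.1, -4.5, -9.5]
grip_width: 0.0316
gripper_force: 93.7
F tool [-3.4 -2.4 12. ] M tool [ 0.89 -0.3  -0.36] out mm 4.4 lat mm [-0.1  0.7 -4.4] turn deg [ 0.1 -0.  29.8] j [-0.26  0.3   0.64  2.17 -0.96  0.34  2.1 ]
```

```bash
python3 -m crank '[[0,0,0,0,0,-0.15],[0,0,-0.014,0,0,-0.17],[0,0,-0.014,0,0,-0.17],[0,0,-0.014,0,0,-0.17],[0,0,-0.014,0,0,-0.17],[0,0,-0.014,0,0,-0.17]]'; python3 s.py;  python3 -m crank '[[0,0,0,0,0,0.15],[0,0,-0.014,0,0,0.17],[0,0,-0.014,0,0,0.17],[0,0,-0.014,0,0,0.17],[0,0,-0.014,0,0,0.17],[0,0,-0.014,0,0,0.17],[0,0,-0.014,0,0,0.17]]'; python3 s.py
```

```text
clock: 9.35
tcp_pos: [0.5857, -0.2037, 0.1804]
orientation: [-0.214, 2.616, -0.136]
contact_force: [8.5, -4.8, -10.0]
grip_width: 0.0312
gripper_force: 93.2
F tool [-1.6 -4.4 13.2] M tool [0.91 0.22 0.33] out mm 5.6 lat mm [ 0.5  0.3 -5.6] turn deg [  0.1   0.  -15.7] j [-0.1   0.27  0.44  2.16 -0.78  0.29  2.74]
clock: 10.05
tcp_pos: [0.5853, -0.2031, 0.1822]
orientation: [0.981, 2.441, 0.188]
contact_force: [7.2, -4.8, -9.0]
grip_width: 0.0312
gripper_force: 93.4
F tool [-4.1 -1.8 11.6] M tool [ 0.79 -0.49 -0.19] out mm 7.4 lat mm [-0.   0.8 -7.4] turn deg [ 0.1 -0.  37.5] j [-0.3   0.3   0.68  2.17 -0.97  0.35  1.98]
```

```bash
python3 -m crank '[[0,0,0,0,0,-0.15],[0,0,-0.015,0,0,-0.17],[0,0,-0.015,0,0,-0.17],[0,0,-0.015,0,0,-0.17],[0,0,-0.015,0,0,-0.17],[0,0,-0.015,0,0,-0.17],[0,0,-0.015,0,0,-0.17]]'; python3 s.py;  python3 -m crank '[[0,0,0,0,0,0.15],[0,0,-0.015,0,0,0.17],[0,0,-0.015,0,0,0.17],[0,0,-0.015,0,0,0.17],[0,0,-0.015,0,0,0.17],[0,0,-0.015,0,0,0.17],[0,0,-0.015,0,0,0.17]]'; python3 s.py
python3 - <<'E'
from h import *
o=[]
for n,(u0,u1,v0,v1) in dict(scene=(160,240,120,220),top=(275,355,150,250)).items():
    f=eyes.grab_frame(n);o.append(cv2.resize(f["image"][v0:v1,u0:u1],None,fx=5,fy=5,interpolation=2))
cv2.imwrite("pics/g2.png",np.hstack(o)[...,::-1])
E
```

```text
clock: 10.75
tcp_pos: [0.5839, -0.2035, 0.1835]
orientation: [-0.214, 2.616, -0.136]
contact_force: [5.7, -5.1, -9.9]
grip_width: 0.031
gripper_force: 93.2
F tool [ 0.7 -4.4 11.7] M tool [0.89 0.55 0.23] out mm 9.1 lat mm [ 0.5  0.2 -9.1] turn deg [  0.1   0.  -15.7] j [-0.11  0.26  0.45  2.16 -0.77  0.3   2.73]
clock: 11.45
tcp_pos: [0.5834, -0.203, 0.1854]
orientation: [0.981, 2.441, 0.188]
contact_force: [7.3, -5.5, -10.3]
grip_width: 0.0306
gripper_force: 93.6
F tool [-4.1 -2.7 12.9] M tool [ 0.8  -0.51 -0.19] out mm 11.1 lat mm [  0.1   0.7 -11.1] turn deg [ 0.1 -0.  37.5] j [-0.31  0.29  0.7   2.18 -0.96  0.35  1.97]
```

View pics/g2.png

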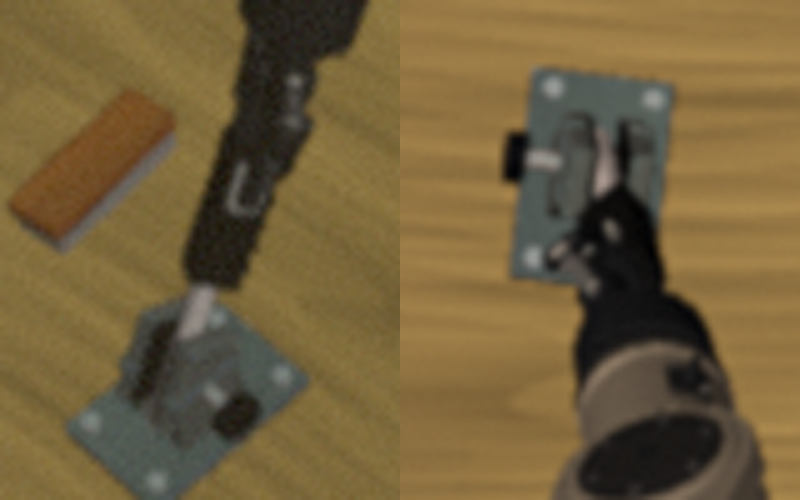

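The bare pole has grown visibly, from about (205,300) to (190,330), and the grip turns with the fingers. I'll continue.

```bash
for k in 1; do python3 -m crank '[[0,0,0,0,0,-0.15],[0,0,-0.016,0,0,-0.17],[0,0,-0.016,0,0,-0.17],[0,0,-0.016,0,0,-0.17],[0,0,-0.016,0,0,-0.17],[0,0,-0.016,0,0,-0.17],[0,0,-0.016,0,0,-0.17]]' >/dev/null; python3 s.py;  python3 -m crank '[[0,0,0,0,0,0.15],[0,0,-0.016,0,0,0.17],[0,0,-0.016,0,0,0.17],[0,0,-0.016,0,0,0.17],[0,0,-0.016,0,0,0.17],[0,0,-0.016,0,0,0.17],[0,0,-0.016,0,0,0.17]]'>/dev/null; python3 s.py; done
python3 -m crank '[[0,0,0,0,0,-0.15],[0,0,-0.016,0,0,-0.17],[0,0,-0.016,0,0,-0.17],[0,0,-0.016,0,0,-0.17],[0,0,-0.016,0,0,-0.17],[0,0,-0.016,0,0,-0.17],[0,0,-0.016,0,0,-0.17]]' >/dev/null; python3 s.py;  python3 -m crank '[[0,0,0,0,0,0.15],[0,0,-0.016,0,0,0.17],[0,0,-0.016,0,0,0.17],[0,0,-0.016,0,0,0.17],[0,0,-0.016,0,0,0.17],[0,0,-0.016,0,0,0.17],[0,0,-0.016,0,0,0.17]]'>/dev/null; python3 s.py
```

```text
F tool [ 0.8 -4.5 10. ] M tool [0.98 0.51 0.13] out mm 13.0 lat mm [  0.5   0.2 -13. ] turn deg [  0.1   0.  -15.7] j [-0.13  0.26  0.47  2.17 -0.76  0.3   2.72]
F tool [-4.6 -3.2 12.5] M tool [ 0.97 -0.77 -0.2 ] out mm 15.1 lat mm [  0.1   0.6 -15.1] turn deg [ 0.1 -0.  37.5] j [-0.32  0.28  0.71  2.18 -0.94  0.36  1.96]
F tool [ 0.2 -4.4  8. ] M tool [0.94 0.52 0.2 ] out mm 17.1 lat mm [  0.2   0.2 -17.1] turn deg [  0.1  -0.  -15.7] j [-0.14  0.25  0.49  2.17 -0.75  0.31  2.71]
F tool [-1.2 -1.3  5.9] M tool [ 0.8  -0.24 -0.08] out mm 19.0 lat mm [  0.1   0.5 -19. ] turn deg [ 0.1 -0.  37.5] j [-0.34  0.28  0.73  2.18 -0.92  0.36  1.94]
```

```bash
python3 -m crank '[[0,0,0,0,0,-0.15],[0,0,-0.016,0,0,-0.17],[0,0,-0.016,0,0,-0.17],[0,0,-0.016,0,0,-0.17],[0,0,-0.016,0,0,-0.17],[0,0,-0.016,0,0,-0.17],[0,0,-0.016,0,0,-0.17]]' >/dev/null; python3 s.py;  python3 -m crank '[[0,0,0,0,0,0.15],[0,0,-0.016,0,0,0.17],[0,0,-0.016,0,0,0.17],[0,0,-0.016,0,0,0.17],[0,0,-0.016,0,0,0.17],[0,0,-0.016,0,0,0.17],[0,0,-0.016,0,0,0.17]]'>/dev/null; python3 s.py;python3 -m crank '[[0,0,0,0,0,-0.15],[0,0,-0.02,0,0,-0.17],[0,0,-0.02,0,0,-0.17],[0,0,-0.02,0,0,-0.17],[0,0,-0.02,0,0,-0.17],[0,0,-0.02,0,0,-0.1]]' >/dev/null; python3 s.py
```

```text
F tool [ 1.1 -4.1  5.5] M tool [0.89 0.71 0.04] out mm 21.0 lat mm [  0.3   0.1 -21. ] turn deg [  0.1  -0.  -15.7] j [-0.15  0.24  0.5   2.17 -0.73  0.32  2.69]
F tool [ 0.5 -0.3  1.3] M tool [ 0.32  0.44 -0.01] out mm 22.8 lat mm [  0.8   2.1 -22.8] turn deg [-0.1  0.1 37.5] j [-0.35  0.27  0.74  2.18 -0.9   0.37  1.92]
F tool [ 1.4 -0.8  1.8] M tool [ 0.1   0.8  -0.01] out mm 24.8 lat mm [  1.2   1.8 -24.8] turn deg [-0.1  0.1 -4.9] j [-0.21  0.24  0.56  2.17 -0.76  0.33  2.53]
```

```bash
python3 -m crank '[[0,0,-0.1,0,0,0],[0,0,-0.2,0,0,0],[0,0,-0.2,0,0,0],[0,0,-0.2,0,0,0]]' >/dev/null; python3 s.py;  python3 -m crank '[[0,0,-0.2,0,0,0],[0,0,-0.3,0,0,0],[0,0,-0.3,0,0,0],[0,0,-0.3,0,0,0],[0,0,-0.3,0,0,0],[0,0,-0.3,0,0,0],[0,0,-0.3,0,0,0],[0,0,-0.2,0,0,0],[0,0,0,0,0,0]]'; python3 s.py
python3 - <<'E'
from h import *
o=[]
for n,(u0,u1,v0,v1) in dict(scene=(160,240,105,220),top=(275,355,150,265)).items():
    f=eyes.grab_frame(n);o.append(cv2.resize(f["image"][v0:v1,u0:u1],None,fx=5,fy=5,interpolation=2))
cv2.imwrite("pics/g3.png",np.hstack(o)[...,::-1])
Rt=rot(); 
yt=np.radians(7.95)
print("bay",np.array([.6445,.1867])-.0515*np.array([np.cos(yt),np.sin(yt)]))
E
```

```text
F tool [ 0.6 -0.7  1.7] M tool [-0.04  0.72 -0.01] out mm 39.6 lat mm [  0.2   1.  -39.6] turn deg [-0.  -0.  -4.5] j [-0.25  0.2   0.61  2.18 -0.69  0.35  2.46]
clock: 17.65
tcp_pos: [0.5475, -0.1989, 0.2484]
orientation: [0.039, 2.618, -0.066]
contact_force: [0.5, -0.5, -2.7]
grip_width: 0.0307
gripper_force: 94.6
F tool [ 0.9 -0.4  2.6] M tool [-0.02  0.74 -0.01] out mm 83.8 lat mm [ -0.1   0.8 -83.8] turn deg [-0.  -0.1 -4.6] j [-0.39  0.09  0.74  2.19 -0.44  0.41  2.24]
bay [0.59349496 0.17957709]
```

View pics/g3.png

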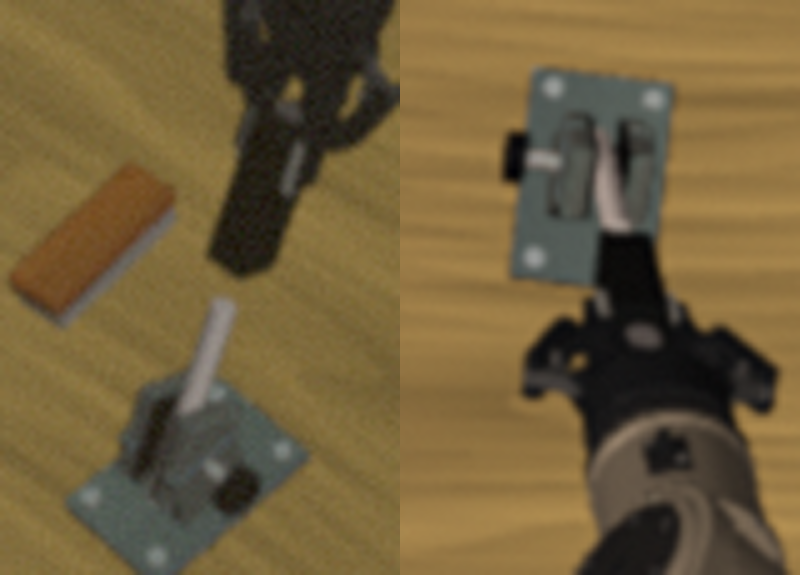

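The left panel shows the bare pole tip at (222,305), clear of the grip mouth at (240,265): the grip is off and the pole still stands in the vise. Now the carry.

```bash
cat >> h.py <<'E'
def down(yaw): 
    y=np.array([-np.sin(yaw),np.cos(yaw),0]);z=np.array([0,0,-1.]);return R.from_matrix(np.stack([np.cross(y,z),y,z],1))
D=down(np.radians(7.95)); BAY=np.array([.5935,.1796])
E
python3 -c "
from h import *
togo(np.array([.55,-.06,.33]),D)"
```

```text
t 17.75 tcp [ 0.5475 -0.1987  0.2478] F [ 0.7  0.  -1. ] w 0.031
shift units (current axes): [-2.06  6.77 -3.87] turn units: [-0.109  0.659 -0.209] shift in target axes: [-1.09  6.85 -4.11]
```

```bash
python3 -m crank '[[-0.25,0,-0.45,0,0,0],[-0.5,0.2,-0.9,0,0,0],[-0.5,0.3,-0.9,0,0,0],[-0.5,0.5,-0.9,0,0,0],[-0.25,0.8,-0.65,0,0,0],[0,0.93,0,0,0,0],[0,0.93,0,0,0,0],[0,0.93,0,0,0,0],[0,0.93,0,0,0,0],[0,0.8,0,0,0,0],[0,0.4,0,0,0,0]]'
python3 -m crank '[[0,0,0,-0.022,0.132,-0.042],[0,0,0,-0.022,0.132,-0.042],[0,0,0,-0.022,0.132,-0.042],[0,0,0,-0.022,0.132,-0.042],[0,0,0,-0.022,0.132,-0.042],[0,0,0,0,0,0],[0,0,0,0,0,0]]'; python3 -c "
from h import *
togo(np.array([*BAY,.12]),D)"
```

```text
clock: 18.85
tcp_pos: [0.5496, -0.0597, 0.3277]
orientation: [0.037, 2.62, -0.066]
contact_force: [-0.3, 0.5, -1.3]
grip_width: 0.0313
gripper_force: 94.7
clock: 19.55
tcp_pos: [0.55, -0.0618, 0.3274]
orientation: [0.216, -3.134, 0.001]
contact_force: [-0.5, -0.4, -1.9]
grip_width: 0.0308
gripper_force: 94.7
t 19.55 tcp [ 0.55   -0.0618  0.3274] F [-0.5 -0.4 -1.9] w 0.0308
shift units (current axes): [-3.82 11.66 10.36] turn units: [-0.001 -0.    -0.001] shift in target axes: [-3.83 11.65 10.37]
```

```bash
python3 -m crank '[[-0.2,0.5,0,0,0,0],[-0.33,1,0.3,0,0,0],[-0.33,1,0.5,0,0,0],[-0.33,1,0.7,0,0,0],[-0.33,1,0.7,0,0,0],[-0.33,1,0.7,0,0,0],[-0.33,1,0.7,0,0,0],[-0.33,1,0.7,0,0,0],[-0.33,1,0.7,0,0,0],[-0.33,1,0.7,0,0,0],[-0.33,1,0.7,0,0,0],[-0.33,1,0.7,0,0,0]]'
python3 -m crank '[[0,0.16,0.5,0,0,0],[0,0,0.5,0,0,0],[0,0,0.3,0,0,0],[0,0,0,0,0,0],[0,0,0,0,0,0]]'; python3 - <<'E'
from h import *
togo(np.array([*BAY,.066]),D)
f=eyes.grab_frame("scene");P=cloud(f);c=f["image"].max(2)
m=(c<60)&(np.hypot(P[...,0]-BAY[0],P[...,1]-BAY[1])<.06)&(P[...,2]>.04)
q=P[m];zs=q[:,2];print("lowest dark",np.sort(zs)[:8].round(4))
tc=status.get_obs()["tcp_pos"];
for z in np.arange(.04,.2,.012):
    g=D.inv().apply(q[(zs>z)&(zs<z+.012)]-tc)
    if len(g)>3:print(round(z,3),len(g),g.min(0)[:2].round(3),g.max(0)[:2].round(3))
cv2.imwrite("pics/b1.png",cv2.resize(f["image"][180:310,230:350],None,fx=4.5,fy=4.5,interpolation=2)[...,::-1])
E
```

```text
clock: 20.75
tcp_pos: [0.5938, 0.179, 0.185]
orientation: [0.219, -3.133, -0.001]
contact_force: [-0.2, -0.8, -1.7]
grip_width: 0.031
gripper_force: 94.7
clock: 21.25
tcp_pos: [0.5935, 0.1793, 0.1607]
orientation: [0.216, -3.134, -0.001]
contact_force: [0.4, 0.3, -0.9]
grip_width: 0.031
gripper_force: 94.7
t 21.25 tcp [0.5935 0.1793 0.1607] F [ 0.4  0.3 -0.9] w 0.031
shift units (current axes): [-0.    0.01  4.74] turn units: [ 0.001  0.    -0.002] shift in target axes: [-0.    0.02  4.74]
lowest dark [0.1062 0.1072 0.1081 0.1084 0.1087 0.1095 0.1106 0.1116]
0.1 8 [-0.021 -0.012] [0.004 0.014]
0.112 17 [-0.023 -0.012] [-0.006  0.015]
0.124 18 [-0.024 -0.012] [-0.002  0.015]
0.136 19 [-0.022 -0.012] [-0.004  0.015]
0.148 19 [-0.023 -0.012] [-0.008  0.015]
0.16 19 [-0.023 -0.013] [-0.012  0.015]
0.172 22 [-0.023 -0.019] [-0.009  0.026]
0.184 23 [-0.022 -0.025] [-0.007  0.028]
0.196 54 [-0.023 -0.021] [0.002 0.029]
```

View pics/b1.png

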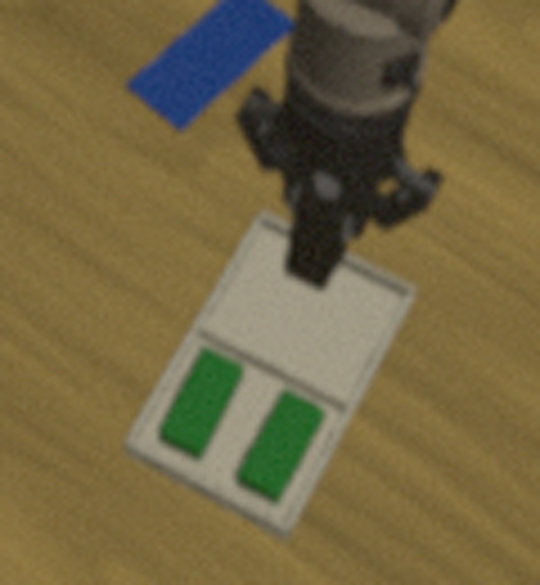

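The grip hangs upright above the empty bay, mouth at (310,280). I'll descend, then creep to contact.

```bash
python3 -m crank '[[0,0,0.4,0,0,0],[0,0,0.6,0,0,0],[0,0,0.6,0,0,0],[0,0,0.6,0,0,0],[0,0,0.6,0,0,0],[0,0,0.5,0,0,0],[0,0,0.4,0,0,0],[0,0,0.3,0,0,0],[0,0,0.2,0,0,0],[0,0,0,0,0,0]]'; python3 -m crank '[[0,0,0.06,0,0,0],[0,0,0.06,0,0,0],[0,0,0.06,0,0,0],[0,0,0,0,0,0]]';python3 -m crank '[[0,0,0.05,0,0,0],[0,0,0.05,0,0,0],[0,0,0,0,0,0]]'
```

```text
clock: 22.3
tcp_pos: [0.5929, 0.1804, 0.0759]
orientation: [0.219, -3.133, -0.001]
contact_force: [0.5, -0.5, -0.6]
grip_width: 0.0313
gripper_force: 94.7
clock: 22.7
tcp_pos: [0.593, 0.1805, 0.0727]
orientation: [0.219, -3.133, -0.001]
contact_force: [0.4, -1.4, -1.7]
grip_width: 0.0311
gripper_force: 94.7
clock: 23.0
tcp_pos: [0.5935, 0.1805, 0.0725]
orientation: [0.218, -3.134, -0.002]
contact_force: [-4.2, -0.8, 11.8]
grip_width: 0.031
gripper_force: 97.2
```

```bash
python3 - <<'E'
from h import *
o=status.get_obs();print(o["moment"],o["tcp_pos"])
f=eyes.grab_frame("scene");P=cloud(f);c=f["image"].max(2)
m=(c<60)&(np.hypot(P[...,0]-BAY[0],P[...,1]-BAY[1])<.06)&(P[...,2]>-.01)&(P[...,2]<.15)
q=P[m];g=D.inv().apply(q-o["tcp_pos"])
for z in np.arange(-.01,.12,.01):
    k=(q[:,2]>z)&(q[:,2]<z+.01)
    if k.sum()>2:print(round(z,3),k.sum(),g[k].min(0)[:2].round(3),g[k].max(0)[:2].round(3))
a=f["image"][195:300,250:330];w=eyes.grab_frame("wrist")["image"]
cv2.imwrite("pics/b2.png",np.hstack([cv2.resize(a,(380,499),interpolation=2),cv2.resize(w,(420,315)) if 0 else np.vstack([cv2.resize(w,(420,315)),np.zeros((184,420,3),np.uint8)])])[...,::-1])
E
```

```text
[-0.17488218  1.2857408  -0.02045891] [0.59347208 0.18049067 0.0724815 ]
0.02 8 [-0.022 -0.009] [-0.019  0.013]
0.03 13 [-0.022 -0.01 ] [-0.005  0.016]
0.04 12 [-0.021 -0.011] [-0.015  0.015]
0.05 13 [-0.022 -0.012] [-0.003  0.016]
0.06 11 [-0.022 -0.013] [-0.012  0.015]
0.07 15 [-0.023 -0.01 ] [-0.015  0.015]
0.08 12 [-0.022 -0.011] [-0.014  0.018]
0.09 15 [-0.022 -0.024] [-0.008  0.024]
0.1 12 [-0.024 -0.019] [-0.008  0.027]
0.11 57 [-0.024 -0.023] [0.004 0.029]
```

View pics/b2.png

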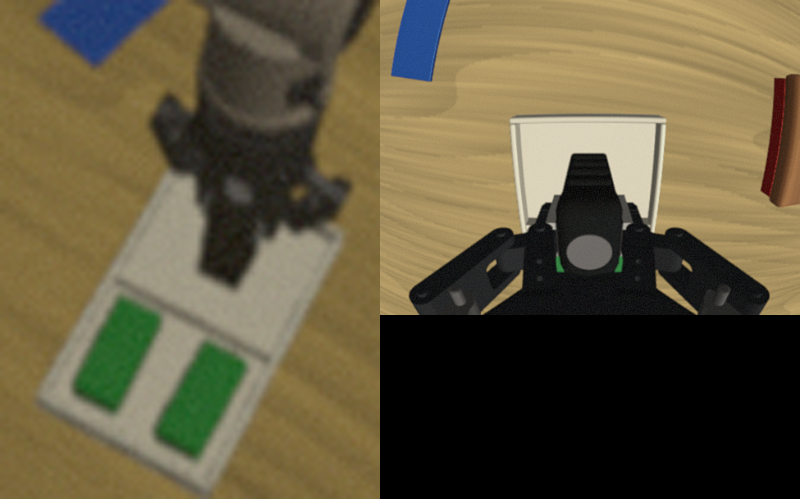

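The right panel shows the grip standing inside the empty bay, clear of every wall. The force says its mouth is on the floor, and the top height of about 0.12 agrees. I'll ease off the force, then open.

```bash
python3 -m crank '[[0,0,-0.03,0,0,0],[0,0,0,0,0,0],[0,0,0,0,0,0]]' - 20; python3 -m crank '[[0,0,0,0,0,0],[0,0,0,0,0,0],[0,0,0,0,0,0],[0,0,0,0,0,0]]' 0.55;python3 -m crank '[[0,0,0,0,0,0],[0,0,0,0,0,0],[0,0,0,0,0,0],[0,0,0,0,0,0],[0,0,0,0,0,0]]' 1; python3 s.py
```

```text
clock: 23.4
tcp_pos: [0.5933, 0.1805, 0.0725]
orientation: [0.218, -3.134, -0.002]
contact_force: [-2.7, -0.7, 8.5]
grip_width: 0.0312
gripper_force: 95.7
clock: 23.8
tcp_pos: [0.593, 0.1805, 0.0712]
orientation: [0.219, -3.133, -0.001]
contact_force: [-0.9, -0.1, 0.8]
grip_width: 0.0473
gripper_force: 0.0
clock: 24.3
tcp_pos: [0.593, 0.1805, 0.0713]
orientation: [0.219, -3.133, -0.001]
contact_force: [-0.4, 0.6, -0.2]
grip_width: 0.0854
gripper_force: 0.0
F tool [0.3 0.7 0.2] M tool [-0.04  0.02 -0.05] out mm -71.4 lat mm [ 85.3 382.9  71.4] turn deg [ -3.8  29.9 -13.9] j [-0.68  0.6   0.39  1.84 -0.32  0.76  1.59]
```

Released, with no contact. Straight up, then check.

```bash
python3 -m crank '[[0,0,-0.3,0,0,0],[0,0,-0.6,0,0,0],[0,0,-0.8,0,0,0],[0,0,-0.9,0,0,0],[0,0,-0.9,0,0,0],[0,0,-0.9,0,0,0],[0,0,-0.9,0,0,0],[0,0,-0.9,0,0,0],[0,0,-0.9,0,0,0],[0,0,-0.6,0,0,0],[0,0,0,0,0,0],[0,0,0,0,0,0]]'; python3 - <<'E'
from h import *
a=eyes.grab_frame("scene")["image"][130:310,150:350];w=eyes.grab_frame("wrist")["image"]
cv2.imwrite("pics/e.png",np.hstack([cv2.resize(a,(400,360),interpolation=2),np.vstack([cv2.resize(w,(400,300)),np.zeros((60,400,3),np.uint8)])])[...,::-1])
E
```

```text
clock: 25.5
tcp_pos: [0.593, 0.1804, 0.2254]
orientation: [0.219, -3.134, -0.001]
contact_force: [-0.3, 0.1, 0.5]
grip_width: 0.0854
gripper_force: 0.0
```

View pics/e.png

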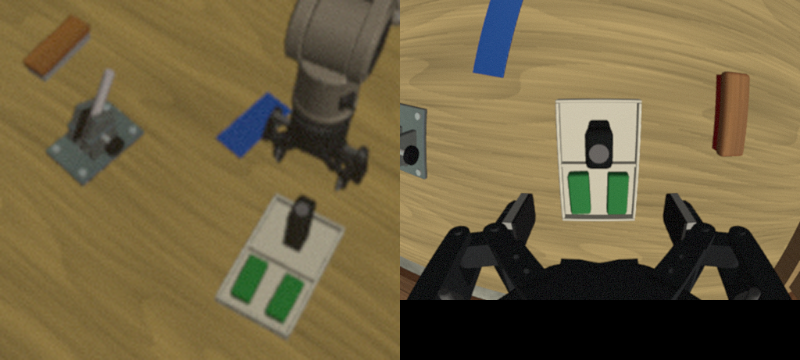

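The left panel shows the grip standing upright in the empty bay at (300,225) and the pole still in the vise at (100,100). Nothing else has moved.

```bash
python3 -c "
from bench import r
print(r.hand_in())"
```

```text
the job is handed in; nothing more can be done
None
```

The grip was twisted off and stands upright, released, in the tray's empty bay. The job was handed in at about 26 s. One pull briefly read 26.5 N, just over the roughly 25 N at which the pole slips, but the grip came free at about 22 mm, so the pole can have moved little if at all.

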